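# Index the product-photo turntable to the next view

## Robot

A 6-joint arm with a two-finger parallel gripper is mounted at the origin on the work surface. World frame = base frame: x ahead of the robot, y to its left, z up, the work surface at z = 0. Lengths are in mm, angles in rad, forces in N, time in s.
With the tool pointing down it reaches from about 275 to 850 mm from the base axis. Payload 19 kg.
Tool frame: the origin (TCP) lies at the very end of the fingers, on their centre line; the grasp point (between the pads) lies 19 mm behind it (tcp_to_grasp is the z of the grasp point in the tool frame, in mm); z points along the fingers, y is the line along which they close (so a half turn about z gives the same grasp; the last joint's range is limited). The gripper opens to 85 mm and grips with 20 to 120 N. Pads are 22 mm wide; open, the fingers measure 114 mm over their backs; the gripper's body (76 mm by 85 mm) begins 54 mm behind the grasp point. The pads swing forward as they close: fully open they stand 13 mm farther back than shut.
Start: joints at [-1.364, 0.15, 1.437, -0, 1.554, -0.134], TCP at [192.162, -541.908, 231.267] pointing down, gripper open.
Joint ranges: [-2.8, 2.8], [-0.68, 2.1], [0.12, 2.68], [-1.39, 4.53], [0.16, 2.79], [-2.81, 2.81]. Speed limits (rad/s): [1.89, 1.89, 2.22, 3.01, 3.01, 3.01].

## Interface

Orientations are given as a unit quaternion [w, x, y, z].
In Python, from station import * gives the robot as it stands. The module is installed in compiled form; this text tells all that it offers.
- The arm moves only by the tool send_rows, never from a script. Its argument "moves" is a list of rows, each an object of numbers: "tx", "ty", "tz": the shift along the tool's x, y, z in units of 25 mm (1.0 is 25 mm); "ax", "ay", "az": the turn, a rotation vector about the tool's x, y, z in units of 5 degrees (1.0 is 5 degrees). A call has exactly 5 rows; each row shifts and turns the commanded pose from where the row before left it, along the tool's axes as they then stand; what a row does not reach is not made up. A row lasts 1/8 s, in which the tool goes at most 62.5 mm and 10.7 degrees, less where a joint would pass 70% of its speed; a pose out of reach is approached as far as the arm can. A call is refused whole if a number of a shift passes 1 or a number of a turn 1, either way. A call with a gripper value outside its range is refused whole. "claw" is the closure, from -1 (fully open) to 1 (shut), set as the call begins (left out, the last holds). The fingers move at their own pace and stop on an object; "newtons" is the grip in N (left out, the last holds). Time passes only in rows, so rows that do not move let the fingers close, or fill a call up. It gives the time, the measured TCP pose, the force, the opening and the grip force at its end, in the units of the state.
- observe(): the state, without advancing time (a new reading comes with each control period).
- read_camera(name): name is "scene" or "side" or "wrist"; returns a dict with "image" (480x640x3 uint8, red, green, blue), "camera_matrix" (3x3 intrinsics, pixels), "k1" (the pictures are not rectified: a ray, as slopes to the right and down, at radius r is drawn at 1 + k1 r^2 times it, then the intrinsics apply), "R" (3x3) and "t" (3): a world point X has camera coordinates R X + t. Camera axes: x right, y down, z forward; pixel columns grow to the right and rows downward; lengths in mm; the calibration is good to about 2 mm. A picture is of the moment at which its call begins. There is no depth.
- hand_in(): hands the job in; it is judged then, once.
Trained networks look in the newest picture that a camera, given by its name, has taken for a name from the list of things; names that differ only in an ending like _2 or _b are one class to them, and where a whole thing is asked for, a point or a joint stands for the part that bears it (a point fixed in the world has none). Each returns a list of dicts, best first, with "conf" (0 to 1); they miss things now and then, are a little off and sometimes report something else, mostly with a low value. They report only what shows in the picture. A call takes as long as a camera call.
- cut_out(camera, query): "region" (480x640 bool, what is visible of it) and "extent" ([centre column, centre row, width, height] in pixels, round what is visible of it).
- tip_of(camera, query): "centre" ([column, row] in pixels: a listed point, or the origin of a listed thing).
The state is a dict: "time": time; "joints": joint angles; "joint_vel": joint speeds; "effort": joint torques, N m; "ee_pos": TCP position; "ee_rot": TCP orientation; "contact_force": force on the tool from outside, world axes, zero at the start; "ft_torque": the same for the moment, N m; "finger_gap": finger opening in mm; "grip_force": force on a finger pad.
Only numpy, scipy, OpenCV 4.12 (cv2) and the standard library are available. Lean on these libraries where they do the work, as an engineer would, in place of code of your own. Each camera call takes 0.05 s, during which the arm holds its last target. There are 200 camera calls.

## Task

The white card terminal on the round photo turntable is to be photographed from its next side. Press the black indexing plunger in to free the turntable, push the turntable counter-clockwise (seen from above) to the next hole (notch) of its ring and no further, and let the plunger spring fully back out so that the turntable is locked there. The terminal rides along: do not lift or shift it on the turntable, and leave everything else on the desk where it is.

Things in the scene. Friction and masses are not known exactly. Their poses are not given: they have to be found in the camera images.
- axis (a point): White disc, 268 mm across, in a round grey housing 340 mm across fixed to the desk. Point on the disc's vertical turning axis at its top face, 36 mm above the desk. Round the disc stands the aluminium index ring (inner radius 138 mm, 55 to 67 mm above the desk, open beneath) with eight notches ('holes') 15 mm wide, every 45 degrees.
- turntable (a joint): turning angle of the disc, rad: about 0 at the start (locked in its first hole, play about 0.02 either way), grows counter-clockwise seen from above; the next hole is at 0.785 (45 degrees). The disc stays where it is left (friction about 0.15 N m); a locked plunger blocks it.
- plunger (a joint): how far the plunger is pressed in, m: 0 = fully out, 0.018 = bottomed; spring 3 N at first, 9 N bottomed. Its 10 mm wide steel tongue points outwards into a notch of the ring; from 0.011 on it is below the ring and the disc turns freely. Beyond 0.15 rad the ring's underside keeps the tongue down without a finger; in the next notch (within 0.015 rad) it springs up by itself.
- plunger_top (a point): centre of the top face of the plunger's round black head, 44 mm across; it sits on the disc near its rim, 120 mm from the axis, travels round with the disc, and its top is 95 mm above the desk when fully out. Pressing is straight down.
- push_face (a point): upright aluminium push plate on the disc, just ahead (counter-clockwise) of the plunger head: 40 mm wide (along the disc's radius), 8 mm thick, top 130 mm above the desk. Point on its face towards the plunger, 27 mm from the plunger's axis, 115 mm above the desk. Pushing this face turns the disc counter-clockwise.
- terminal_mid (a point): white card terminal lying loose in the middle of the disc, about 96 x 74 x 48 mm high, 0.26 kg; point at its middle, 20 mm above the disc. Must stay on the disc and turn with it.
- reader_mid (a point): bystander: small white card reader with blue keys, 90 x 70 x 38 mm high; point 20 mm above the desk
- printer_mid (a point): bystander: black pocket receipt printer, 110 x 82 x 59 mm high; point 25 mm above the desk
- tape_mid (a point): bystander: roll of brown parcel tape lying flat, 100 mm across, 48 mm high; point on its axis, half-way up
- carton_mid (a point): bystander: small cardboard carton 100 x 120 x 70 mm high; point at its centre
- mug_mid (a point): bystander: white mug, 78 mm across, 90 mm high; point on its axis, half-way up
- marker_mid (a point): bystander: marker pen lying on the desk, 120 x 16 x 14 mm; point at its centre

How it is judged (in metres and radians):
On the way, in this order (a step that is already met when the one before it is completed fails the run):
1. the plunger is pressed in by more than 10 mm with the turntable still at its first hole (value of joint plunger above 0.01 m and value of joint turntable between -0.12 and 0.12 rad), for 0.02 s.
2. the turntable is on its way to the next hole with the plunger in (value of joint turntable between 0.2 and 0.7 rad and value of joint plunger above 0.006 m), for 0.02 s.
At the end, for the whole second after the job is handed in: The turntable rests at 0.785 rad (45 degrees) within 0.05 rad, the plunger is out to within 3 mm, and the terminal lies flat on the disc with its middle within 30 mm of the axis (value of joint turntable between 0.735 and 0.835 rad and velocity of joint turntable between -0.05 and 0.05 rad/s and value of joint plunger below 0.003 m and horizontal distance between terminal_mid and axis below 0.03 m and height (world z) of terminal_mid between 0.05 and 0.062 m and angle between terminal_mid's own z axis and vertical below 0.1 rad); the robot touches nothing.
It fails at once if turned clearly past the next hole (value of joint turntable above 1.05 rad).
It fails at once if turned the wrong way (value of joint turntable below -0.15 rad).
It fails at once if the terminal is lifted, tipped or shoved off the middle of the disc (height (world z) of terminal_mid above 0.071 m or angle between terminal_mid's own z axis and vertical above 0.3 rad or horizontal distance between terminal_mid and axis above 0.04 m).
It fails at once if another thing on the desk is moved by more than 30 mm (distance of any of reader_mid, printer_mid, tape_mid, carton_mid, mug_mid, marker_mid from where it was at the start of the episode above 0.03 m).
It also fails if it takes over 48 s, if anything falls off the work surface, if the arm or the gripper's body presses on something with over 40 N, if the wrist force passes 120 N, or if a joint passes its speed limit or range.

## Working session

There is one attempt and no reset: what is moved stays moved. The work goes in short steps, Python scripts to look and compute and a tool call to move; the robot and the scene stay as the last step left them, time stands still between calls to the robot, and variables do not carry over. Pictures are saved under pics/ and viewed, at most 10 in all, crops included, and the job is handed in when it is done.

Besides the shell and the picture viewer there is one more tool, called after ">>>" by a JSON object that holds its "fn" and its "kwargs". send_rows: Moves the arm, as the interface text tells. Its arguments: {"type":"object","properties":{"moves":{"type":"array"},"claw":{"type":"number"},"newtons":{"type":"number"}},"required":["moves"]}

```bash
mkdir -p pics
cat > h.py <<'E'
from station import *
import numpy as np, cv2
from scipy.optimize import least_squares
C={}
def cam(n):
    C[n]=read_camera(n); return C[n]
def save(n,f): cv2.imwrite('pics/'+f,C[n]['image'][:,:,::-1])
def ray(n,uv):
    c=C[n]; K=np.array(c['camera_matrix']); R=np.array(c['R']); t=np.array(c['t'])
    d=np.linalg.inv(K)@[uv[0],uv[1],1]; p=d[:2].copy(); q=p.copy()
    for _ in range(30): q=p/(1+c['k1']*(q@q))
    return -R.T@t, R.T@np.array([q[0],q[1],1])
def atz(n,uv,z):
    o,d=ray(n,uv); return o+d*(z-o[2])/d[2]
def proj(n,X):
    c=C[n]; K=np.array(c['camera_matrix']); x=np.array(c['R'])@np.array(X)+np.array(c['t'])
    q=x[:2]/x[2]; q=q*(1+c['k1']*(q@q)); return (K@[q[0],q[1],1])[:2]
E
python3 - <<'E'
from h import *
np.set_printoptions(precision=1,suppress=True)
for n in ['scene','side','wrist']:
    cam(n); save(n,n+'0.png')
    for q,z in [('axis',36),('plunger_top',95),('push_face',115),('terminal_mid',56)]:
        for r in tip_of(n,q)[:2]: print(n,q,round(r['conf'],2),np.array(r['centre']),atz(n,r['centre'],z))
print(observe())
E
```

```text
scene axis 0.62 [287.1 280.8] [631.8  12.   36. ]
scene plunger_top 0.49 [334.7 259.2] [519.4  58.8  95. ]
scene plunger_top 0.25 [289.7 271.6] [639.5  41.6  95. ]
scene push_face 0.97 [330.8 248.7] [519.1  38.8 115. ]
scene terminal_mid 0.91 [290.4 272.2] [619.    7.1  56. ]
side axis 0.8 [278.2 233.4] [635.8  -9.1  36. ]
side plunger_top 0.64 [291.4 241.8] [521.2  68.1  95. ]
side plunger_top 0.28 [386.7 185.2] [ 460.9 -357.4   95. ]
side push_face 0.64 [300.8 232.4] [509.   40.1 115. ]
side terminal_mid 0.95 [277.5 234.5] [614.1  18.8  56. ]
side terminal_mid 0.52 [327.7 325.3] [277.  246.6  56. ]
{'time': 0.75, 'joints': array([-1.4,  0.2,  1.4,  0. ,  1.6, -0.1]), 'joint_vel': array([-0., -0.,  0., -0., -0.,  0.]), 'effort': array([  0. , -71.3, -57.1,   0. ,   0. ,   0. ]), 'ee_pos': array([ 192.2, -541.9,  231.3]), 'ee_rot': array([-0. ,  1. ,  0.2,  0. ]), 'contact_force': array([-0.4,  0.4,  0.3]), 'ft_torque': array([-0., -0., -0.]), 'grip_force': 0.0, 'finger_gap': 85.28276064602775}
```

View pics/scene0.png

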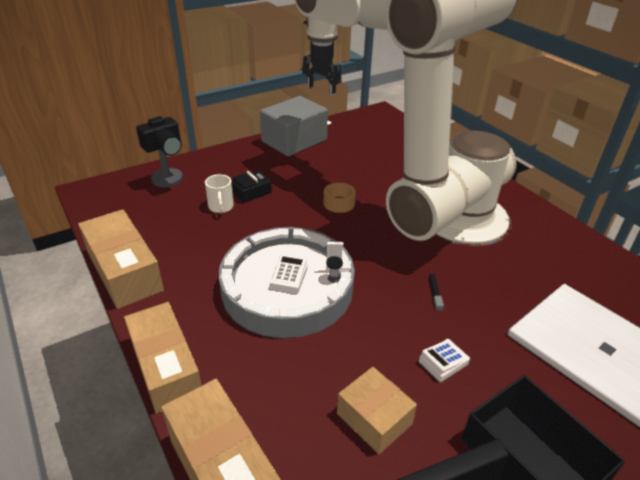

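View pics/side0.png

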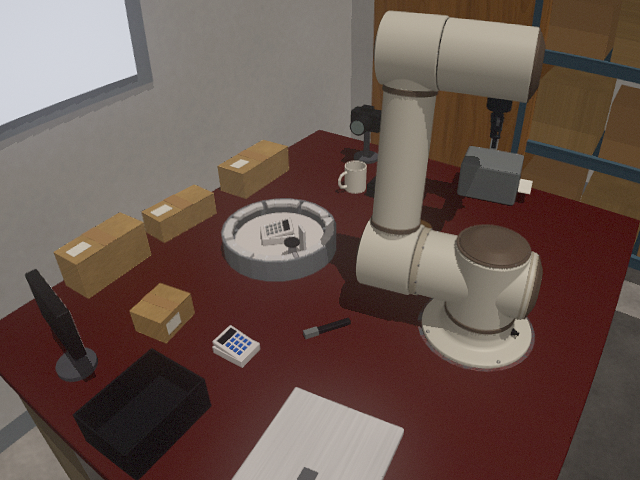

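The scene view shows the plunger head at (335,263) with the push plate behind it at (335,249), on the robot side of the turntable. I'll go above it and look with the wrist camera.

```bash
cat >> h.py <<'E'
from scipy.spatial.transform import Rotation as Ro
def pose():
    s=observe(); q=s['ee_rot']; return np.array(s['ee_pos']),Ro.from_quat([q[1],q[2],q[3],q[0]]),s
def plan(target,xdir=None):
    p,R,s=pose(); M=R.as_matrix()
    d=M.T@(np.array(target)-p)/25
    print('t',round(s['time'],2),'p',p.round(1),'x',M[:,0].round(3),'z',M[:,2].round(3),'F',np.round(s['contact_force'],1),'gap',round(s['finger_gap'],1),'j',np.round(s['joints'],2))
    print('tool shift units',d.round(2))
    if xdir is not None:
        v=M.T@np.array([xdir[0],xdir[1],0]); print('az units',round(np.degrees(np.arctan2(v[1],v[0]))/5,2))
E
python3 - <<'E'
from h import *
plan([490,60,300],[-.45,-.89])
cam('wrist'); p,R,s=pose()
o,_=ray('wrist',(320,240)); print('cam in tool',(R.as_matrix().T@(o-p)).round(1), (R.as_matrix().T@np.array(C['wrist']['R']).T).round(2))
print(C['wrist']['camera_matrix'])
E
```

```text
t 0.75 p [ 192.2 -541.9  231.3] x [0.942 0.334 0.   ] z [-0.  0. -1.] F [-0.4  0.4  0.3] gap 85.3 j [-1.36  0.15  1.44  0.    1.55 -0.13]
tool shift units [ 19.28 -18.71  -2.75]
az units 27.27
cam in tool [  71.6    0.9 -143.4] [[ 0.   -0.96 -0.28]
 [ 1.    0.   -0.  ]
 [ 0.   -0.28  0.96]]
[[405.25960485   0.         317.9528368 ]
 [  0.         405.25960485 240.40780555]
 [  0.           0.           1.        ]]
```

>>> {"fn": "send_rows", "kwargs": {"moves": [{"tx": 1,"ty": -0.95,"tz": -0.4},{"tx": 1,"ty": -0.95,"tz": -0.4},{"tx": 1,"ty": -0.95,"tz": -0.4},{"tx": 1,"ty": -0.95,"tz": -0.4},{"tx": 1,"ty": -0.95,"tz": -0.4}], "claw": 1, "newtons": 20}}

```text
invalid input at $.moves[0]: expected keys tx, ty, tz, ax, ay, az
```

>>> {"fn": "send_rows", "kwargs": {"moves": [{"tx": 1,"ty": -0.95},{"tx": 1,"ty": -0.95},{"tx": 1,"ty": -0.95},{"tx": 1,"ty": -0.95},{"tx": 1,"ty": -0.95}]}}

```text
invalid input at $.moves[0]: expected keys tx, ty, tz, ax, ay, az
```

>>> {"fn": "send_rows", "kwargs": {"moves": [{"tx": 1,"ty": -0.95},{"tx": 1,"ty": -0.95},{"tx": 1,"ty": -0.95},{"tx": 1,"ty": -0.95},{"tx": 1,"ty": -0.95}]}}

```text
invalid input at $.moves[0]: expected keys tx, ty, tz, ax, ay, az
```

>>> {"fn": "send_rows", "kwargs": {"moves": [{"tx": 1,"ty": -0.95,"az": -1},{"az": -1},{"az": -1},{"az": -1},{"az": -1}]}}

```text
invalid input at $.moves[0]: expected keys tx, ty, tz, ax, ay, az
```

Run:
```python
from h import *
plan([516,52,200],[.45,.89])
cam('wrist'); save('wrist','w1.png')
for q,z in [('axis',36),('plunger_top',95),('push_face',115),('terminal_mid',56)]:
    for r in tip_of('wrist',q)[:2]: print(q,round(r['conf'],2),np.array(r['centre']).round(1),atz('wrist',r['centre'],z).round(1))
```

```text
t 0.8 p [ 192.1 -541.9  231.3] x [ 0.942  0.334 -0.   ] z [-0.  0. -1.] F [-0.4 -0.5 -0.8] gap 85.4 j [-1.36  0.15  1.44 -0.    1.55 -0.13]
tool shift units [ 20.15 -18.06   1.25]
az units -8.73
```

View pics/w1.png

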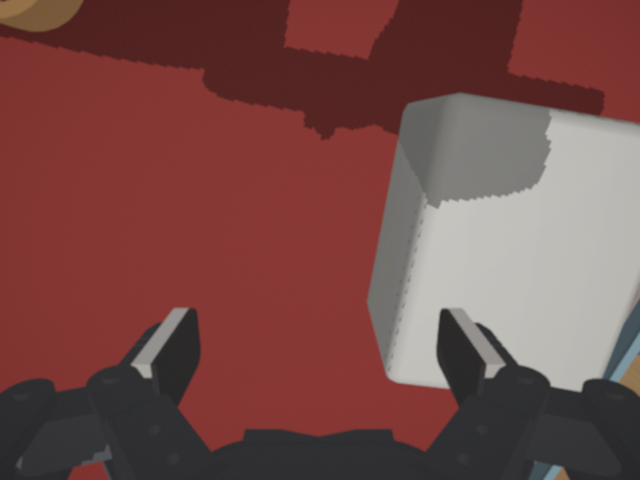

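The call was refused because every row must carry all six keys. The wrist picture shows only the grey box, on the side away from my path.

>>> {"fn": "send_rows", "kwargs": {"moves": [{"tx": 1,"ty": -0.95,"tz": -0.4,"ax": 0,"ay": 0,"az": 0},{"tx": 1,"ty": -0.95,"tz": -0.4,"ax": 0,"ay": 0,"az": 0},{"tx": 1,"ty": -0.95,"tz": -0.4,"ax": 0,"ay": 0,"az": 0},{"tx": 1,"ty": -0.95,"tz": -0.4,"ax": 0,"ay": 0,"az": 0},{"tx": 1,"ty": -0.95,"tz": -0.4,"ax": 0,"ay": 0,"az": 0}], "claw": 1, "newtons": 20}}

```text
time: 1.68
ee_pos: [270.7, -387.1, 281.7]
ee_rot: [0.0, 0.986, 0.17, 0.0]
contact_force: [0.6, 0.1, 0.0]
finger_gap: 0.1
grip_force: 0.0
```

>>> {"fn": "send_rows", "kwargs": {"moves": [{"tx": 1,"ty": -0.95,"tz": 0,"ax": 0,"ay": 0,"az": 0},{"tx": 1,"ty": -0.95,"tz": 0,"ax": 0,"ay": 0,"az": 0},{"tx": 1,"ty": -0.95,"tz": 0,"ax": 0,"ay": 0,"az": 0},{"tx": 1,"ty": -0.95,"tz": 0,"ax": 0,"ay": 0,"az": 0},{"tx": 1,"ty": -0.95,"tz": 0,"ax": 0,"ay": 0,"az": 0}]}}

```text
time: 2.3
ee_pos: [348.7, -233.5, 281.4]
ee_rot: [0.0, 0.986, 0.17, 0.0]
contact_force: [0.4, 0.7, 0.0]
finger_gap: 0.5
grip_force: 0.0
```

>>> {"fn": "send_rows", "kwargs": {"moves": [{"tx": 1,"ty": -0.95,"tz": 0,"ax": 0,"ay": 0,"az": 0},{"tx": 1,"ty": -0.95,"tz": 0,"ax": 0,"ay": 0,"az": 0},{"tx": 1,"ty": -0.95,"tz": 0,"ax": 0,"ay": 0,"az": 0},{"tx": 1,"ty": -0.95,"tz": 0,"ax": 0,"ay": 0,"az": 0},{"tx": 1,"ty": -0.95,"tz": 0,"ax": 0,"ay": 0,"az": 0}]}}

```text
time: 2.92
ee_pos: [426.9, -79.7, 281.5]
ee_rot: [0.0, 0.986, 0.17, 0.0]
contact_force: [0.8, -1.0, 0.1]
finger_gap: -0.1
grip_force: 0.0
```

>>> {"fn": "send_rows", "kwargs": {"moves": [{"tx": 1,"ty": -0.95,"tz": 0,"ax": 0,"ay": 0,"az": -1},{"tx": 0,"ty": 0,"tz": 0,"ax": 0,"ay": 0,"az": -1},{"tx": 0,"ty": 0,"tz": 0,"ax": 0,"ay": 0,"az": -1},{"tx": 0,"ty": 0,"tz": 0,"ax": 0,"ay": 0,"az": -1},{"tx": 0,"ty": 0,"tz": 0,"ax": 0,"ay": 0,"az": -1}]}}

```text
time: 3.55
ee_pos: [442.1, -50.0, 281.4]
ee_rot: [-0.0, 0.925, 0.38, 0.0]
contact_force: [-1.1, 0.5, 0.3]
finger_gap: -0.0
grip_force: 0.0
```

Run:
```python
from h import *
plan([516,52,200],[.45,.89])
cam('wrist'); save('wrist','w2.png')
for q,z in [('axis',36),('plunger_top',95),('push_face',115),('terminal_mid',56)]:
    for r in tip_of('wrist',q)[:2]: print(q,round(r['conf'],2),np.array(r['centre']).round(1),atz('wrist',r['centre'],z).round(1))
```

```text
t 3.55 p [442.1 -50.  281.4] x [0.711 0.703 0.   ] z [ 0.  0. -1.] F [-1.1  0.5  0.3] gap -0.0 j [-0.29 -0.14  1.63  0.    1.65  0.5 ]
tool shift units [ 4.97 -0.82  3.26]
az units -3.7
plunger_top 0.97 [284.   27.4] [523.8  65.1  95. ]
push_face 0.61 [291.9  60.4] [510.2  42.3 115. ]
```

View pics/w2.png

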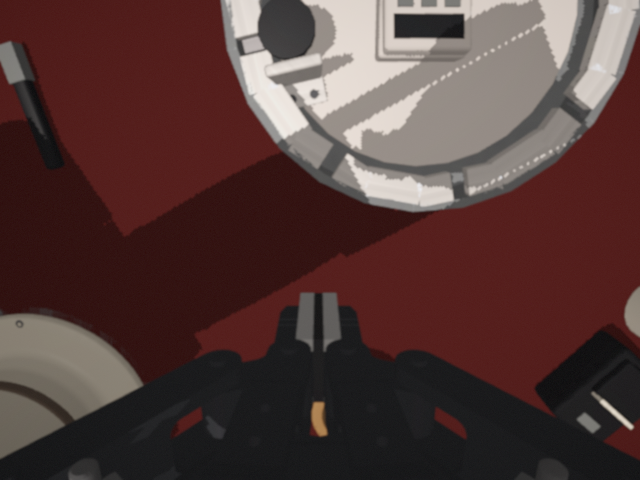

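The wrist view shows the plunger head at (285,27), the push plate at (295,65) and the fingertip at (318,297). I'll go lower and nearer.

>>> {"fn": "send_rows", "kwargs": {"moves": [{"tx": 0.7,"ty": 0,"tz": 0.65,"ax": 0,"ay": 0,"az": -0.6},{"tx": 0.7,"ty": 0,"tz": 0.65,"ax": 0,"ay": 0,"az": -0.6},{"tx": 0.7,"ty": 0,"tz": 0.65,"ax": 0,"ay": 0,"az": -0.6},{"tx": 0.7,"ty": 0,"tz": 0.65,"ax": 0,"ay": 0,"az": -0.6},{"tx": 0.7,"ty": 0,"tz": 0.65,"ax": 0,"ay": 0,"az": -0.6}]}}

```text
time: 4.42
ee_pos: [498.2, 18.5, 198.7]
ee_rot: [-0.0, 0.867, 0.498, -0.0]
contact_force: [0.6, 0.4, 0.2]
finger_gap: 0.2
grip_force: 0.0
```

Run:
```python
from h import *
cam('wrist'); save('wrist','w3.png')
P={}
for q,z in [('plunger_top',95),('push_face',115),('axis',36),('terminal_mid',56)]:
    for r in tip_of('wrist',q)[:2]:
        X=atz('wrist',r['centre'],z); P.setdefault(q,X); print(q,round(r['conf'],2),np.array(r['centre']).round(1),X.round(1))
c=cut_out('wrist','plunger_top')
if c: print('ext',c[0]['extent'],c[0]['conf'])
p=P['plunger_top']; f=P['push_face']; d=(f-p)[:2]; print(np.linalg.norm(d)); d/=np.linalg.norm(d); print('t',d,'axis est',p[:2]+120*np.array([-d[1],d[0]])) 
plan([*(p[:2]+16*d),110],-d)
```

```text
plunger_top 0.64 [318.1 154.4] [525.   63.2  95. ]
push_face 0.57 [315.9 202.3] [511.2  42.1 115. ]
terminal_mid 0.67 [480.7 144.3] [624.6  10.1  56. ]
25.28189103545195
t [-0.5462221  -0.83764039] axis est [625.55008336  -2.3130163 ]
t 4.72 p [497.7  17.  200.6] x [0.508 0.862 0.   ] z [ 0.001 -0.    -1.   ] F [-0.6 -0.7  0.6] gap 0.2 j [-0.12  0.    1.66 -0.    1.48  0.41]
tool shift units [ 1.51 -0.03  3.63]
az units 0.52
```

View pics/w3.png

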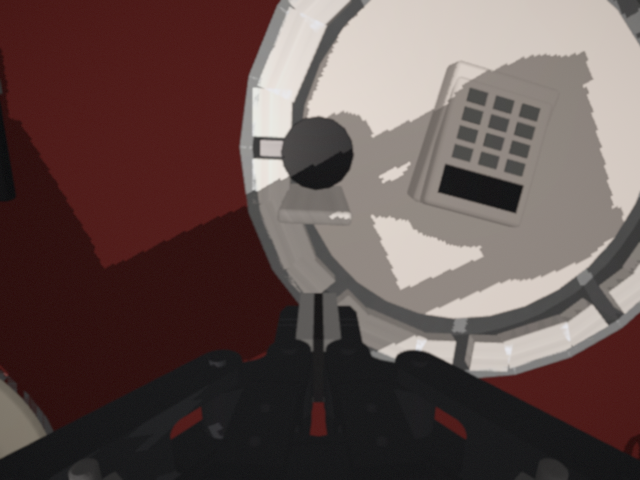

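The plunger head is at (318,153) and the plate face's top edge at about row 213, parallel to the image rows. The tool is therefore aligned with the push direction, and I'll move above the head and down.

>>> {"fn": "send_rows", "kwargs": {"moves": [{"tx": 0.8,"ty": 0,"tz": 0,"ax": 0,"ay": 0,"az": 0},{"tx": 0.8,"ty": 0,"tz": 0,"ax": 0,"ay": 0,"az": 0},{"tx": 0,"ty": 0,"tz": 0.8,"ax": 0,"ay": 0,"az": 0},{"tx": 0,"ty": 0,"tz": 0.8,"ax": 0,"ay": 0,"az": 0},{"tx": 0,"ty": 0,"tz": 0.8,"ax": 0,"ay": 0,"az": 0}]}}

```text
time: 5.35
ee_pos: [518.4, 52.8, 139.5]
ee_rot: [-0.0, 0.868, 0.497, 0.0]
contact_force: [-0.2, -0.7, -0.0]
finger_gap: 0.1
grip_force: 0.0
```

Run:
```python
from h import *
cam('wrist'); save('wrist','w4.png'); plan([517.2,52,110])
```

```text
t 5.4 p [517.4  52.7 137. ] x [ 0.507  0.862 -0.001] z [-0.003  0.    -1.   ] F [-0.9 -0.1 -3.6] gap -0.2 j [-0.05  0.09  1.7   0.    1.36  0.48]
tool shift units [-0.03  0.01  1.08]
```

View pics/w4.png

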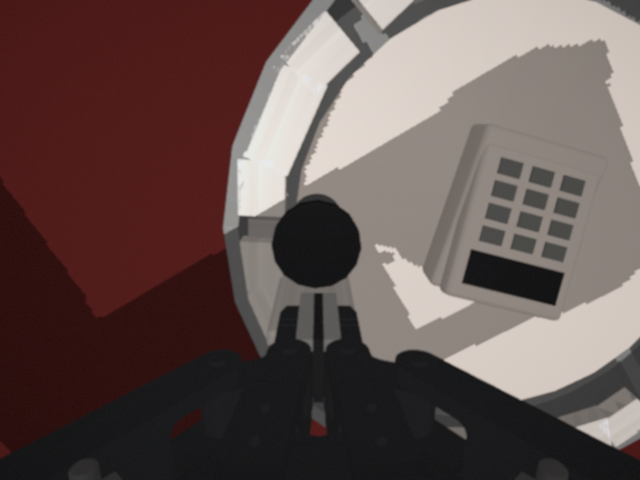

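The finger stands at (318,293), just on the plate side of the head centre at (318,240). Descending.

>>> {"fn": "send_rows", "kwargs": {"moves": [{"tx": 0,"ty": 0,"tz": 0.4,"ax": 0,"ay": 0,"az": 0},{"tx": 0,"ty": 0,"tz": 0.4,"ax": 0,"ay": 0,"az": 0},{"tx": 0,"ty": 0,"tz": 0.4,"ax": 0,"ay": 0,"az": 0},{"tx": 0,"ty": 0,"tz": 0.2,"ax": 0,"ay": 0,"az": 0},{"tx": 0,"ty": 0,"tz": 0,"ax": 0,"ay": 0,"az": 0}]}}

```text
time: 6.02
ee_pos: [517.8, 51.8, 104.8]
ee_rot: [-0.0, 0.868, 0.496, -0.0]
contact_force: [0.5, -0.2, -0.0]
finger_gap: 0.1
grip_force: 0.0
```

Run:
```python
from h import *
cam('wrist'); plan([517.2,52,80])
for q,z in [('plunger_top',95),('push_face',115)]:
    for r in tip_of('wrist',q)[:1]: print(q,round(r['conf'],2),np.array(r['centre']).round(1),atz('wrist',r['centre'],z).round(1))
```

```text
t 6.08 p [518.   51.8 105.2] x [0.507 0.862 0.   ] z [ 0.  0. -1.] F [-0.7 -0.1  0.8] gap 0.2 j [-0.05  0.12  1.74  0.    1.29  0.48]
tool shift units [-0.01 -0.03  1.01]
plunger_top 0.66 [315.4 268.3] [524.6  64.4  95. ]
```

>>> {"fn": "send_rows", "kwargs": {"moves": [{"tx": 0,"ty": 0,"tz": 0.3,"ax": 0,"ay": 0,"az": 0},{"tx": 0,"ty": 0,"tz": 0.25,"ax": 0,"ay": 0,"az": 0},{"tx": 0,"ty": 0,"tz": 0.25,"ax": 0,"ay": 0,"az": 0},{"tx": 0,"ty": 0,"tz": 0.2,"ax": 0,"ay": 0,"az": 0},{"tx": 0,"ty": 0,"tz": 0,"ax": 0,"ay": 0,"az": 0}]}}

```text
time: 6.8
ee_pos: [518.2, 51.7, 79.9]
ee_rot: [0.0, 0.868, 0.496, 0.0]
contact_force: [1.5, 0.5, 4.5]
finger_gap: -0.1
grip_force: 3.6
```

Run:
```python
from h import *
for i in range(3): cam('wrist'); plan([518,52,78])
save('wrist','w5.png')
```

```text
t 6.85 p [518.2  51.8  80. ] x [0.507 0.862 0.   ] z [ 0.001  0.    -1.   ] F [ 1.3 -0.2  5.2] gap -0.0 j [-0.05  0.14  1.77  0.    1.23  0.48]
tool shift units [ 0.01 -0.01  0.08]
t 6.9 p [518.2  51.7  80.1] x [0.507 0.862 0.   ] z [ 0.001 -0.    -1.   ] F [0.8 0.7 5.1] gap -0.1 j [-0.05  0.14  1.77  0.    1.23  0.48]
tool shift units [ 0.01 -0.01  0.08]
t 6.95 p [518.2  51.8  80.1] x [0.507 0.862 0.   ] z [ 0.001  0.    -1.   ] F [ 1.5 -0.4  5.5] gap -0.1 j [-0.05  0.14  1.77  0.    1.23  0.48]
tool shift units [ 0.   -0.01  0.08]
```

View pics/w5.png

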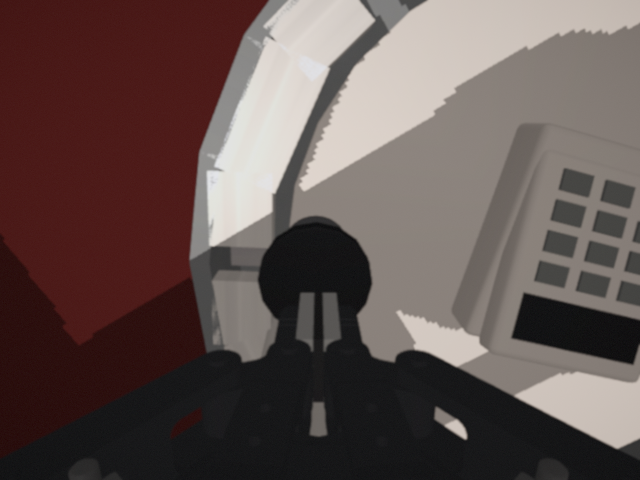

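The finger is on the head near the plate, and the head looks sunk. I'll press slightly more, then begin the arc gently.

>>> {"fn": "send_rows", "kwargs": {"moves": [{"tx": 0,"ty": 0,"tz": 0.07,"ax": 0,"ay": 0,"az": 0},{"tx": -0.08,"ty": 0.01,"tz": 0,"ax": 0,"ay": 0,"az": 0},{"tx": -0.1,"ty": 0.01,"tz": 0,"ax": 0,"ay": 0,"az": -0.25},{"tx": -0.1,"ty": 0.01,"tz": 0,"ax": 0,"ay": 0,"az": -0.25},{"tx": 0,"ty": 0,"tz": 0,"ax": 0,"ay": 0,"az": 0}]}}

```text
time: 7.58
ee_pos: [515.3, 45.2, 78.5]
ee_rot: [0.0, 0.857, 0.515, 0.0]
contact_force: [-1.3, -0.5, 7.5]
finger_gap: -0.5
grip_force: 3.8
```

```bash
cat > g.py <<'E'
from h import *
cam('wrist'); plan([518,52,78])
p,_,_=pose(); d=p[:2]-[626.5,2]; print('TCP polar',np.linalg.norm(d).round(1),np.degrees(np.arctan2(d[1],d[0]))%360)
for q,z in [('plunger_top',80),('push_face',115)]:
    for r in tip_of('wrist',q)[:1]:
        X=atz('wrist',r['centre'],z); e=X[:2]-[626.5,2]; print(q,round(r['conf'],2),np.array(r['centre']).round(1),X.round(1),'ang',np.degrees(np.arctan2(e[1],e[0]))%360)
E
python3 g.py
```

```text
t 7.62 p [515.3  45.2  78.5] x [0.469 0.883 0.   ] z [ 0.001 -0.    -1.   ] F [ 0.2 -1.5  8.5] gap -0.1 j [-0.06  0.13  1.78 -0.    1.23  0.43]
tool shift units [ 0.29 -0.03  0.02]
TCP polar 119.3 158.7737078951781
plunger_top 0.95 [313.8 281.1] [520.6  57.5  80. ] ang 152.34210820623474
push_face 0.77 [314.3 404.8] [508.   32.9 115. ] ang 165.38090045556865
```

The disc is free and turning with the finger. Continuing the arc.

>>> {"fn": "send_rows", "kwargs": {"moves": [{"tx": -0.25,"ty": 0.03,"tz": 0,"ax": 0,"ay": 0,"az": -0.6},{"tx": -0.25,"ty": 0.03,"tz": 0,"ax": 0,"ay": 0,"az": -0.6},{"tx": -0.25,"ty": 0.03,"tz": 0,"ax": 0,"ay": 0,"az": -0.6},{"tx": -0.25,"ty": 0.03,"tz": 0,"ax": 0,"ay": 0,"az": -0.6},{"tx": 0,"ty": 0,"tz": 0,"ax": 0,"ay": 0,"az": 0}]}}

```text
time: 8.35
ee_pos: [508.1, 20.8, 78.6]
ee_rot: [0.0, 0.798, 0.602, 0.0]
contact_force: [-0.2, -0.4, 8.0]
finger_gap: -0.1
grip_force: 3.8
```

```bash
python3 g.py
```

```text
t 8.4 p [508.2  20.9  78.6] x [0.275 0.961 0.   ] z [ 0.001 -0.    -1.   ] F [ 0.7 -1.   7.6] gap -0.4 j [-0.11  0.12  1.8  -0.    1.23  0.17]
tool shift units [1.3  0.04 0.02]
TCP polar 119.8 170.90891654347845
plunger_top 0.84 [313.8 281.4] [510.6  33.8  80. ] ang 164.6558100912577
push_face 0.91 [310.  409.6] [501.5   5.9 115. ] ang 178.2283266211179
```

>>> {"fn": "send_rows", "kwargs": {"moves": [{"tx": 0,"ty": 0,"tz": -0.5,"ax": 0,"ay": 0,"az": 0},{"tx": 0,"ty": 0,"tz": -0.5,"ax": 0,"ay": 0,"az": 0},{"tx": -0.25,"ty": 0.03,"tz": 0,"ax": 0,"ay": 0,"az": -0.6},{"tx": -0.25,"ty": 0.03,"tz": 0,"ax": 0,"ay": 0,"az": -0.6},{"tx": 0,"ty": 0,"tz": 0,"ax": 0,"ay": 0,"az": 0}]}}

```text
time: 9.12
ee_pos: [506.2, 8.7, 103.9]
ee_rot: [0.0, 0.766, 0.643, 0.0]
contact_force: [-0.1, 0.8, 0.4]
finger_gap: 0.2
grip_force: 0.0
```

```bash
sed -i "s/,80),/,84),/" g.py; python3 g.py
```

```text
t 9.18 p [506.1   8.8 103.6] x [ 0.175  0.985 -0.   ] z [-0. -0. -1.] F [ 0.  -1.1  0.4] gap 0.3 j [-0.14  0.09  1.77 -0.    1.28  0.04]
tool shift units [1.79 0.17 1.03]
TCP polar 120.6 176.7881980105009
plunger_top 0.76 [317.9 260.5] [508.9  22.4  84. ] ang 170.1517095560288
```

>>> {"fn": "send_rows", "kwargs": {"moves": [{"tx": -0.25,"ty": 0.04,"tz": 0,"ax": 0,"ay": 0,"az": -0.6},{"tx": -0.25,"ty": 0.04,"tz": 0,"ax": 0,"ay": 0,"az": -0.6},{"tx": -0.25,"ty": 0.04,"tz": 0,"ax": 0,"ay": 0,"az": -0.6},{"tx": -0.25,"ty": 0.04,"tz": 0,"ax": 0,"ay": 0,"az": -0.6},{"tx": 0,"ty": 0,"tz": 0,"ax": 0,"ay": 0,"az": 0}]}}

```text
time: 9.9
ee_pos: [507.7, -16.5, 103.2]
ee_rot: [-0.0, 0.695, 0.719, -0.0]
contact_force: [-0.5, 0.1, 0.3]
finger_gap: -0.2
grip_force: 0.0
```

```bash
python3 g.py
```

```text
t 9.95 p [507.7 -16.4 103.3] x [-0.034  0.999 -0.   ] z [-0. -0. -1.] F [-0.1  0.5 -0.3] gap 0.3 j [-0.18  0.09  1.77 -0.    1.28 -0.22]
tool shift units [2.72 0.5  1.01]
TCP polar 120.2 188.8049546916136
plunger_top 0.61 [315.  259.6] [506.   -1.9  84. ] ang 181.8662016308966
```

>>> {"fn": "send_rows", "kwargs": {"moves": [{"tx": -0.2,"ty": 0.03,"tz": 0,"ax": 0,"ay": 0,"az": -0.48},{"tx": -0.2,"ty": 0.03,"tz": 0,"ax": 0,"ay": 0,"az": -0.48},{"tx": -0.15,"ty": 0.02,"tz": 0,"ax": 0,"ay": 0,"az": -0.36},{"tx": -0.1,"ty": 0.01,"tz": 0,"ax": 0,"ay": 0,"az": -0.24},{"tx": 0,"ty": 0,"tz": 0,"ax": 0,"ay": 0,"az": 0}]}}

```text
time: 10.68
ee_pos: [511.4, -32.4, 103.3]
ee_rot: [-0.0, 0.644, 0.765, 0.0]
contact_force: [-1.1, 1.2, -0.9]
finger_gap: -0.2
grip_force: 0.9
```

```bash
python3 g.py
```

```text
t 10.72 p [511.4 -32.4 103.3] x [-0.17   0.985  0.   ] z [-0.  0. -1.] F [-1.7  1.9  0.2] gap -0.2 j [-0.21  0.1   1.76  0.    1.28 -0.38]
tool shift units [3.28 0.83 1.01]
TCP polar 120.1 196.62319211082632
plunger_top 0.96 [310.7 261.1] [505.9 -19.2  84. ] ang 189.96747568682275
```

>>> {"fn": "send_rows", "kwargs": {"moves": [{"tx": -0.04,"ty": 0.005,"tz": 0,"ax": 0,"ay": 0,"az": -0.1},{"tx": -0.04,"ty": 0.005,"tz": 0,"ax": 0,"ay": 0,"az": -0.1},{"tx": -0.04,"ty": 0.005,"tz": 0,"ax": 0,"ay": 0,"az": -0.1},{"tx": -0.04,"ty": 0.005,"tz": 0,"ax": 0,"ay": 0,"az": -0.1},{"tx": -0.04,"ty": 0.005,"tz": 0,"ax": 0,"ay": 0,"az": -0.1}]}}

```text
time: 11.45
ee_pos: [512.9, -37.3, 103.2]
ee_rot: [-0.0, 0.627, 0.779, -0.0]
contact_force: [-3.2, 3.5, 0.8]
finger_gap: 0.3
grip_force: 1.9
```

>>> {"fn": "send_rows", "kwargs": {"moves": [{"tx": -0.03,"ty": 0.004,"tz": 0,"ax": 0,"ay": 0,"az": -0.07},{"tx": -0.03,"ty": 0.004,"tz": 0,"ax": 0,"ay": 0,"az": -0.07},{"tx": 0,"ty": 0,"tz": 0,"ax": 0,"ay": 0,"az": 0},{"tx": 0,"ty": 0,"tz": 0,"ax": 0,"ay": 0,"az": 0},{"tx": 0,"ty": 0,"tz": 0,"ax": 0,"ay": 0,"az": 0}]}}

```text
time: 12.08
ee_pos: [513.6, -38.7, 103.4]
ee_rot: [0.0, 0.622, 0.783, 0.0]
contact_force: [-0.1, 0.1, 0.0]
finger_gap: 0.2
grip_force: 0.0
```

```bash
python3 g.py
python3 - <<'E'
from h import *
cam('wrist'); c=cut_out('wrist','plunger_top'); print([(x['extent'],x['conf']) for x in c[:1]])
save('wrist','w6.png')
E
```

```text
t 12.12 p [513.5 -38.7 103.3] x [-0.225  0.974 -0.   ] z [ 0. -0. -1.] F [-0.2 -0.2  0.7] gap -0.2 j [-0.22  0.11  1.75  0.    1.28 -0.45]
tool shift units [3.49 0.99 1.01]
TCP polar 120.1 199.81400635087135
plunger_top 0.79 [311.2 271. ] [508.5 -30.3  84. ] ang 195.29918896963983
[([300.6, 259.3, 134.4, 95.4], 0.58)]
```

View pics/w6.png

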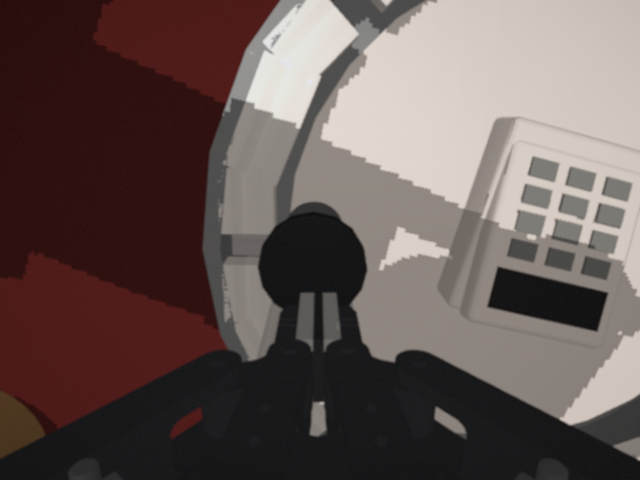

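The contact force dropped to zero and the head looks nearer at about (313,265), so the plunger has apparently sprung out. I'll back straight up and check.

>>> {"fn": "send_rows", "kwargs": {"moves": [{"tx": 0.06,"ty": 0,"tz": -0.1,"ax": 0,"ay": 0,"az": 0},{"tx": 0,"ty": 0,"tz": -0.9,"ax": 0,"ay": 0,"az": 0},{"tx": 0,"ty": 0,"tz": -1,"ax": 0,"ay": 0,"az": 0},{"tx": -0.8,"ty": 0,"tz": -1,"ax": 0,"ay": 0,"az": 0},{"tx": -0.9,"ty": 0,"tz": -0.9,"ax": 0,"ay": 0,"az": 0}]}}

```text
time: 12.95
ee_pos: [522.8, -78.8, 202.1]
ee_rot: [0.0, 0.622, 0.783, 0.0]
contact_force: [-0.3, -0.1, 0.5]
finger_gap: -0.0
grip_force: 0.0
```

Run:
```python
from h import *
cam('wrist'); cam('wrist'); save('wrist','w7.png'); plan([0,0,0])
for q,zs in [('plunger_top',(84,95)),('push_face',(115,)),('terminal_mid',(56,))]:
    for r in tip_of('wrist',q)[:1]:
        for z in zs:
            X=atz('wrist',r['centre'],z); e=X[:2]-[626.5,2]; print(q,round(r['conf'],2),np.array(r['centre']).round(1),X.round(1),'r',np.linalg.norm(e).round(1),'ang',np.degrees(np.arctan2(e[1],e[0]))%360)
for r in cut_out('wrist','plunger_top')[:1]: print(r['extent'])
```

```text
t 13.05 p [523.8 -80.3 203.2] x [-0.224  0.975 -0.002] z [ 0.003 -0.001 -1.   ] F [0.4 0.2 0.3] gap 0.2 j [-0.3   0.07  1.59 -0.    1.48 -0.52]
tool shift units [  7.84 -19.72   8.05]
plunger_top 0.95 [312.6 140.8] [507.9 -24.7  84. ] r 121.5 ang 192.69804053762365
plunger_top 0.95 [312.6 140.8] [507.9 -24.2  95. ] r 121.4 ang 192.44843977409664
push_face 0.58 [310.3 191.1] [512.8 -51.2 115. ] r 125.5 ang 205.09145662591007
terminal_mid 0.74 [475.6 130.6] [617.9   6.9  56. ] r 9.9 ang 150.3455334181935
[450.1, 153.8, 379.8, 303.8]
```

View pics/w7.png

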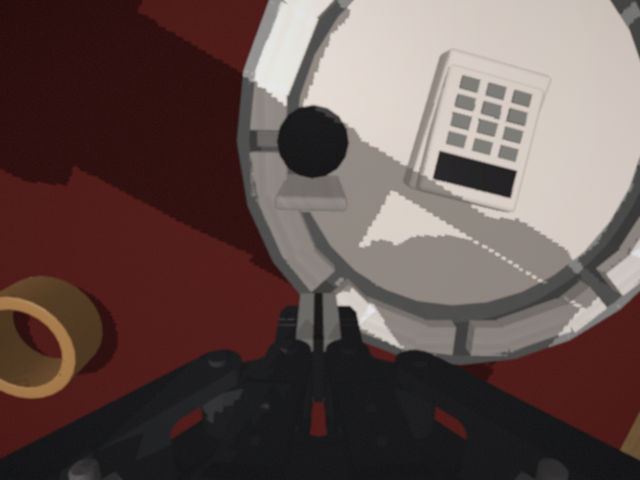

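The head is now at (313,141) in line with the notch at (262,140), and the terminal is undisturbed. I'll check the head's height numerically against the start picture (w3).

Run:
```python
from h import *
def head(im,uv):
    g=cv2.cvtColor(im,cv2.COLOR_BGR2GRAY); m=(g<70).astype(np.uint8)
    return g
w3=cv2.imread('pics/w3.png'); w7=cv2.imread('pics/w7.png')
for n,im,(u,v) in [('w3',w3,(318,153)),('w7',w7,(313,141))]:
    g=cv2.cvtColor(im,cv2.COLOR_BGR2GRAY)
    for dv in (-6,0,6): print(n,v+dv,g[v+dv,u-68:u-28:2],g[v+dv,u+28:u+46])
    print(n,'col',g[v-50:v-26,u])
# scene/side: plunger height by triangulation against wrist
cam('scene');cam('side');cam('wrist')
R=[]
for n in ('scene','side','wrist'):
    for r in tip_of(n,'plunger_top')[:1]: R.append((n,r['centre'])); print(n,r['conf'],np.round(r['centre'],1),'exp95',proj(n,[507.9,-24.3,95]).round(1),'exp84',proj(n,[507.9,-24.3,84]).round(1))
```

```text
w3 147 [171 127  61  58  65 154 194 193 193 192 192 191 191 191 190 184 116  74
  75  74] [ 57  57  56  54  53  58  86 121 136 140 140 140 141 140 140 139 140 140]
w3 153 [150 128  68  59  64 157 195 195 194 194 194 193 193 193 193 167  87  74
  75  74] [ 25  26  24  24  24  26  50  92 123 137 140 140 141 140 141 140 141 140]
w3 159 [149 185 215 215 206 202 194 188 187 181 183 180 172 169 162 148 103  73
  74  74] [ 23  26  26  23  24  44  82 119 136 140 140 141 140 140 140 141 140 141]
w3 col [221 221 221 221 221 221 221 221 221 221 221 215 191 143  88  66  65  65
  65  66  66  66  66  65]
w7 135 [ 79  79  70  57  58  61  87 102 102 102 103 103 103 103 102 103  84  33
  27  27] [ 24  27  25  25  27  51  90 122 136 139 139 140 140 139 139 141 148 169]
w7 141 [ 80  80  67  59  60  60  86 104 104 104 105 105 104 104 104 101  56  26
  25  24] [ 25  25  28  25  26  29  52  91 121 136 139 138 138 139 139 139 139 139]
w7 147 [81 80 73 61 58 59 60 66 76 83 82 82 83 83 84 84 69 31 25 25] [ 25  25  26  24  27  44  81 117 135 139 139 138 139 139 138 139 139 139]
w7 col [221 221 221 221 221 221 221 221 221 221 221 220 214 188 134  70  35  29
  27  29  28  28  26  29]
scene 0.5 [322.3 240.3] exp95 [321.3 239.8] exp84 [321.2 243. ]
side 0.61 [312.7 227.2] exp95 [315.  227.8] exp84 [315.1 231. ]
wrist 0.88 [312.8 150.4] exp95 [314.9 148.2] exp84 [315.  147.1]
```

Both fixed cameras put the head at its full 95 mm height, and the tongue shows in the notch just as it did at the start. Handing in.

```bash
python3 -c "
from station import *
print(hand_in())"
```

```text
the job is handed in; nothing more can be done
None
```

The turntable is turned counter-clockwise to its next hole, the plunger reads as fully out and locked in the camera images, and the terminal still lies on the disc. I handed the job in at about 13 s; hand-in returned no verdict.

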